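Release the latched key on the thermostat control box

ROBOT

A 7-joint arm with a two-finger parallel gripper is mounted at the origin on the work surface. World frame = base frame: x ahead of the robot, y to its left, z up, the work surface at z = 0. Lengths are in m, angles in rad, forces in N, time in s.
With the tool pointing down it reaches from about 0.4 to 0.85 m from the base axis. Payload 10.4 kg.
Tool frame: the origin (TCP) lies on the centre line of the jaws, within the pads' length; the fingertips stand 14 mm ahead of it and the grasp point (between the pads) lies 5 mm behind it (manip.tip_reach is the distance from the TCP to the fingertips, in m); z points along the fingers, y is the line along which they close (so a half turn about z gives the same grasp; the last joint's range is limited). The gripper opens to 85 mm and grips with 20 to 120 N. Pads are 22 mm wide; open, the fingers measure 114 mm over their backs; the gripper's body (76 mm by 85 mm) begins 54 mm behind the grasp point. The pads swing forward as they close: fully open they stand 13 mm farther back than shut.
Start: joints at [-1.305, 0.332, -0.065, 1.46, 0.022, 1.35, -0.088], TCP at [0.178, 0.599, 0.245] pointing down, gripper open.
Joint ranges: [-2.6, 2.6], [-0.5, 2.12], [-1.47, 1.34], [0.16, 2.42], [-1.27, 4.41], [0.06, 2.06], [-2.6, 2.6]. Speed limits (rad/s): [2.22, 2.22, 2.79, 2.79, 3.14, 3.14, 3.14].

INTERFACE

Orientations are given as a unit quaternion [x, y, z, w].
In Python, from workcell import manip gives the robot as it stands.
- The arm moves only by the shell command python3 -m pendant 'ROWS' [FORCE]. ROWS is JSON, a list of rows, each a list of 7 numbers: the shift along the tool's x, y, z in units of 50 mm (1.0 is 50 mm), then the turn, a rotation vector about the tool's x, y, z in units of 8 degrees (1.0 is 8 degrees), then the opening, from -1 (shut) to 1 (fully open), so that 0 is half open. In form: [[dx, dy, dz, ax, ay, az, jaw], ...]. A call has exactly 10 rows; each row is the pose to reach, as a shift and turn from the pose commanded when the call began, along the tool's axes at that moment; what a row does not reach only later rows make up. A row lasts 1/8 s, in which the tool goes at most 62.5 mm and 10.7 degrees, less where a joint would pass 70% of its speed; a pose out of reach is approached as far as the arm can. A call with a gripper value outside its range is refused whole. The fingers move at their own pace and stop on an object; FORCE is the grip in N (left out, the last holds). Time passes only in rows, so rows that repeat a pose let the fingers close, or fill a call up. It gives the time, the measured TCP pose, the force, the opening and the grip force at its end, in the units of the state.
- manip.get_obs(): the state, without advancing time (a new reading comes with each control period).
- manip.camera(name): name is "scene" or "side" or "wrist"; returns (picture, depth): 420x560x3 uint8, red, green, blue; 420x560 float32, m along the optical axis (not along the pixel's ray), 0 where there is no reading.
- manip.get_calibration(name): a dict with "fx", "fy", "cx", "cy" (pixels), "xyz" and "orientation" of the camera in the world. Camera axes: x right, y up, looking along -z (the intrinsics and any distortion apply to the point x, -y, -z); pixel columns grow to the right and rows downward; lengths in m; the calibration is good to about 2 mm. A picture is of the moment at which its call begins: read the wrist's pose just before it. get_calibration takes no time and is no camera call; for the wrist camera it gives the pose at the moment of the call.
- manip.hand_in(): hands the job in; it is judged then, once.
Trained networks look in the newest picture that a camera, given by its name, has taken for a name from the list of things; names that differ only in an ending like _2 or _b are one class to them, and where a whole thing is asked for, a point or a joint stands for the part that bears it (a point fixed in the world has none). Each returns a list of dicts, best first, with "p" (0 to 1); they miss things now and then, are a little off and sometimes report something else, mostly with a low value. They report only what shows in the picture. A call takes as long as a camera call.
- manip.find_in(thing, camera): "box" ([left, top, right, bottom] in pixels, round what is visible of it).
- manip.trace(thing, camera): "pixels" (420x560 bool, what is visible of it) and "box" ([left, top, right, bottom] in pixels, round what is visible of it).
- manip.tip_of(thing, camera): "pixel" ([column, row] in pixels: a listed point, or the origin of a listed thing).
The state is a dict: "clock": time; "joint_pos": joint angles; "joint_velocities": joint speeds; "tau": joint torques, N m; "position": TCP position; "ee_rot": TCP orientation; "ft_force": force on the tool from outside, world axes, zero at the start; "torque": the same for the moment, N m; "grip_width": opening from 0.0 (shut) to 1.0 (fully open); "grasp_force": force on a finger pad.
Only numpy, scipy, OpenCV 4.12 (cv2) and the standard library are available. Lean on these libraries where they do the work, as an engineer would, in place of code of your own. Each camera call takes 0.05 s, during which the arm holds its last target. There are 200 camera calls.

TASK

One of the four identical red keys on top of the cream control box has been left latched, caught slightly lower than its neighbours. Find it, feeling the keys with light taps if you need to, then push it fully in with a fingertip and let go, so that it springs up and all four keys stand level. Do not push any of the other keys well in, and leave the beaker, the bottle and the vial standing where they are.

Things in the scene. Friction and masses are not known exactly. Their poses are not given: they have to be found in the camera images.
- console: cream control box, fixed to the bench, 160 mm (its x) by 230 mm (its y) by 70 mm high; origin at the centre of its underside on the bench, z up. The four keys form a row along its y axis on the half of the top nearer the robot; a flat dark display and the vial are on the other half. It is placed and yawed (up to about 0.45 rad) anew each time.
- key1_top (a point): centre of the top face of red key 1 of 4 (1 at the +y end, 44 mm apart). Cap 28 mm (console x) by 24 mm (console y), at x -25, y 66 mm in the console frame; top 84 mm above the bench when up, 81 mm when latched; slides straight down. Any key that is up starts to give at 1.5 N, then 0.3 N per mm, over 7 mm of travel.
- key2_top (a point): centre of the top face of red key 2 of 4 (1 at the +y end, 44 mm apart). Cap 28 mm (console x) by 24 mm (console y), at x -25, y 22 mm in the console frame; top 84 mm above the bench when up, 81 mm when latched; slides straight down. The one latched key (any of the four) hardly gives below 2 N; it unlatches when pushed to the bottom stop, 4 mm further in, about 4 N, and rises fully when let go.
- key3_top (a point): centre of the top face of red key 3 of 4 (1 at the +y end, 44 mm apart). Cap 28 mm (console x) by 24 mm (console y), at x -25, y -22 mm in the console frame; top 84 mm above the bench when up, 81 mm when latched; slides straight down. A key that is up never latches when pushed, but more than 5 mm in counts as pressing the wrong key.
- key4_top (a point): centre of the top face of red key 4 of 4 (1 at the +y end, 44 mm apart). Cap 28 mm (console x) by 24 mm (console y), at x -25, y -66 mm in the console frame; top 84 mm above the bench when up, 81 mm when latched; slides straight down. Springs as key 1; latched, as key 2.
- beaker: loose steel beaker, 72 mm wide, 85 mm tall, standing on the bench about 180 mm to the +y side of the console's centre; origin at the centre of its underside
- bottle: loose amber bottle with blue cap, 54 mm wide, 115 mm tall, standing on the bench about 175 mm to the -y side of the console's centre; origin at the centre of its underside
- vial: small loose clear jar with white cap, 30 mm wide, 48 mm tall, standing on top of the console behind the keys (70 mm or more from the row's line); origin at the centre of its underside

How it is judged:
On the way, in this order (a step that is already met when the one before it is completed fails the run):
1. the latched key is pushed further in (((z of key1_top in the frame of console below 0.0792 m and distance of key1_top from where it was at the start of the episode below 0.0043 m) or (z of key2_top in the frame of console below 0.0792 m and distance of key2_top from where it was at the start of the episode below 0.0043 m) or (z of key3_top in the frame of console below 0.0792 m and distance of key3_top from where it was at the start of the episode below 0.0043 m) or (z of key4_top in the frame of console below 0.0792 m and distance of key4_top from where it was at the start of the episode below 0.0043 m))).
2. all four keys stand up (z of each of key1_top, key2_top, key3_top, key4_top in the frame of console above 0.083 m), for 0.2 s.
At the end, for the whole second after the job is handed in: all four key tops are level again, within 1 mm of their full height above the console; beaker, bottle and vial are within 15 mm of where they began (all of step 2 and distance of each of beaker, bottle, vial from where it was at the start of the episode below 0.015 m); the robot touches nothing.
It fails at once if a key that was not latched is pushed more than 5 mm in ((z of key1_top in the frame of console below 0.079 m and distance of key1_top from where it was at the start of the episode above 0.0048 m) or (z of key2_top in the frame of console below 0.079 m and distance of key2_top from where it was at the start of the episode above 0.0048 m) or (z of key3_top in the frame of console below 0.079 m and distance of key3_top from where it was at the start of the episode above 0.0048 m) or (z of key4_top in the frame of console below 0.079 m and distance of key4_top from where it was at the start of the episode above 0.0048 m)).
It fails at once if the beaker, bottle or vial is lifted, tipped or moved more than 15 mm (distance of any of beaker, bottle, vial from where it was at the start of the episode above 0.015 m or angle between any of beaker, bottle, vial's own z axis and vertical above 0.35 rad).
It also fails if it takes over 54 s, if anything falls off the work surface, if the arm or the gripper's body presses on something with over 40 N, if the wrist force passes 120 N, or if a joint passes its speed limit or range.

## Working session

There is one attempt and no reset: what is moved stays moved. The work goes in short steps, Python scripts to look and compute and a shell command to move; the robot and the scene stay as the last step left them, time stands still between calls to the robot, and variables do not carry over. Pictures are saved under pics/ and viewed, at most 10 in all, crops included, and the job is handed in when it is done.

```bash
mkdir -p pics; ls; cat > h.py <<'E'
import numpy as np, cv2
from scipy.spatial.transform import Rotation as R
from workcell import manip
def cloud(depth,c):
    v,u=np.indices(depth.shape)
    p=np.stack([(u-c["cx"])/c["fx"]*depth,-(v-c["cy"])/c["fy"]*depth,-depth],-1)
    return p@R.from_quat(c["orientation"]).as_matrix().T+np.array(c["xyz"])
E
python3 - <<'E'
from h import *
print(manip.get_obs())
for n in ["scene","side"]:
    c=manip.get_calibration(n);print(n,c)
    p,d=manip.camera(n);cv2.imwrite(f"pics/{n}0.png",p[...,::-1])
    P=cloud(d,c);np.savez(f"{n}0.npz",p=p,d=d,P=P)
    for t in ["console","key1_top","beaker","bottle","vial"]:
        for r in manip.trace(t,n)[:4]:
            q=P[r["pixels"]&(d>0)];print(t,round(r["p"],2),np.round(r["box"]),len(q),np.median(q,0).round(3),np.percentile(q[:,2],95).round(4) if len(q) else 0)
E
```

```text
pics
{'clock': 0.0, 'joint_pos': array([-1.30459287,  0.33287797, -0.06468466,  1.46097449,  0.02160826,
        1.34988798, -0.08848227]), 'joint_velocities': array([ 1.20722397e-03,  1.68967112e-03, -1.38537158e-03,  1.20831428e-03,
        8.08011352e-04, -6.89826976e-05,  9.88336531e-04]), 'tau': array([-1.88822819e-04, -6.25454378e+01,  4.89865593e-02, -3.91593647e+01,
        1.61269022e-02,  1.01030371e-02, -1.20746540e-05]), 'position': array([0.17791528, 0.59876008, 0.24449623]), 'ee_rot': array([ 1.43887150e-01,  9.89593836e-01, -7.23210964e-04, -6.41601858e-05]), 'ft_force': array([ 0.51080613,  0.51988848, -0.29722058]), 'torque': array([0.06471451, 0.00032942, 0.00781043]), 'grasp_force': 0.0, 'grip_width': 1.001116016326313}
scene {'fx': 511.88412598993585, 'fy': 511.88412598993585, 'cx': 290.1966395468971, 'cy': 215.76404254345152, 'xyz': array([ 1.14350337, -0.55847686,  0.83767009]), 'orientation': array([0.38329236, 0.15210662, 0.31944718, 0.85317293])}
console 0.72 [258. 188. 358. 287.] 6331 [0.626 0.059 0.07 ] 0.0816
key1_top 0.68 [304. 195. 318. 210.] 160 [0.565 0.147 0.082] 0.0861
beaker 0.77 [309. 159. 340. 195.] 760 [0.52  0.254 0.067] 0.0858
bottle 0.92 [250. 269. 278. 314.] 1032 [ 0.663 -0.113  0.071] 0.1152
bottle 0.25 [284. 232. 297. 246.] 156 [0.613 0.022 0.083] 0.0865
vial 0.69 [314. 235. 330. 257.] 325 [0.692 0.035 0.105] 0.1201
side {'fx': 384.789477740069, 'fy': 384.789477740069, 'cx': 280.41512435504046, 'cy': 208.0374315320712, 'xyz': array([0.29617208, 0.4881161 , 0.64591995]), 'orientation': array([-0.09860409,  0.33323285,  0.90295226, -0.25280492])}
console 0.96 [197. 170. 303. 283.] 8507 [0.591 0.131 0.069] 0.0811
key1_top 0.74 [250. 228. 264. 242.] 219 [0.559 0.154 0.083] 0.0844
beaker 0.75 [223. 268. 266. 323.] 1902 [0.525 0.247 0.051] 0.0842
bottle 0.82 [271. 129. 299. 175.] 868 [ 0.639 -0.086  0.065] 0.1136
vial 0.89 [227. 156. 244. 182.] 301 [0.68  0.05  0.104] 0.1181
```

```bash
python3 - <<'E'
from h import *
for n in ["scene","side"]:
    z=np.load(f"{n}0.npz");p,d,P=z["p"],z["d"],z["P"]
    hsv=cv2.cvtColor(p,cv2.COLOR_RGB2HSV)
    red=((hsv[...,0]<8)|(hsv[...,0]>172))&(hsv[...,1]>130)&(hsv[...,2]>60)&(d>0)
    top=red&(P[...,2]>.077)&(P[...,2]<.09)
    k,l,s,c=cv2.connectedComponentsWithStats(top.astype(np.uint8))
    for i in range(1,k):
        if s[i,4]>40:
            q=P[l==i];print(n,c[i].round(1),s[i,4],q.mean(0).round(4),np.median(q[:,2]).round(4), q[:,2].std().round(4))
    m=(P[...,2]>.064)&(P[...,2]<.076)&(P[...,0]>.45)&(P[...,0]<.8)&(P[...,1]>-.08)&(P[...,1]<.215)&(d>0)
    k,l,s,c=cv2.connectedComponentsWithStats(m.astype(np.uint8));i=1+s[1:,4].argmax()
    print(cv2.minAreaRect((P[l==i][:,:2]*1000).astype(np.float32)))
    # ray colour: crop
    b=p[140:330,190:370] if n=="scene" else p[120:330,180:320]
    cv2.imwrite(f"pics/{n}_crop.png",cv2.resize(b,None,fx=3 if n=="scene" else 2.8,fy=3 if n=="scene" else 2.8,interpolation=2)[...,::-1])
E
```

```text
scene [309.7 200.5] 105 [0.5657 0.1474 0.0833] 0.084 0.0026
scene [303.3 212.4] 93 [0.5804 0.1074 0.0814] 0.0815 0.0018
scene [296.7 224.5] 119 [0.5967 0.0658 0.0832] 0.0839 0.0026
scene [289.3 237.5] 131 [0.6118 0.0242 0.0832] 0.0838 0.0024
((610.6993408203125, 96.49455261230469), (160.05459594726562, 233.1959228515625), 20.739322662353516)
side [271.  182.8] 133 [0.6058 0.0297 0.0823] 0.0827 0.0018
side [266.5 198.3] 148 [0.5907 0.0703 0.0821] 0.0825 0.0017
side [261.6 215.5] 143 [0.5758 0.1108 0.0801] 0.0801 0.0011
side [256.2 233.2] 179 [0.5598 0.1527 0.0826] 0.0829 0.0016
((607.26171875, 98.19935607910156), (159.7670135498047, 230.84461975097656), 20.778501510620117)
```

View pics/scene_crop.png

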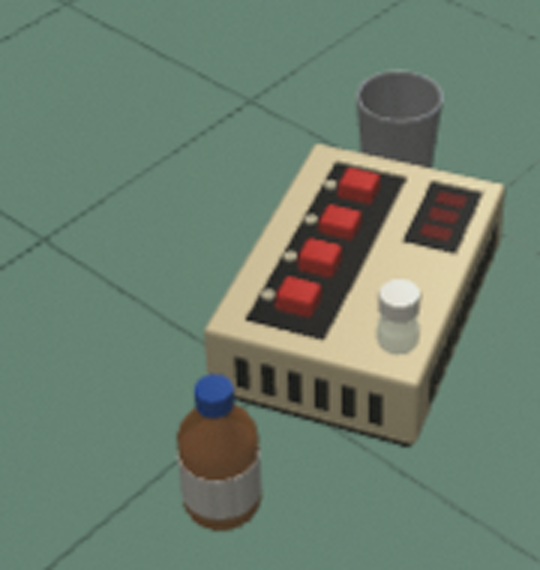

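View pics/side_crop.png

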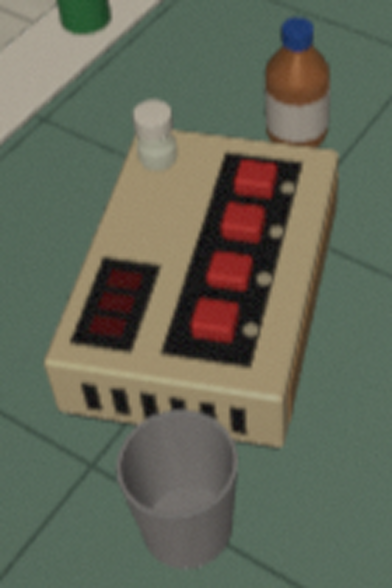

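Both pictures agree. In the scene crop the caps sit at about (359,183), (340,220), (319,256) and (298,295), keys 1 to 4. Key 2, second from the beaker end, measures about 2.3 mm lower than the others in both depth views. The vial is on the far half, and the beaker and bottle are at the two ends. Next I work out the move.

```bash
cat >> h.py <<'E'
def go(p):
    o=manip.get_obs(); r=R.from_quat(o["ee_rot"])
    print("pos",o["position"].round(4),"t",round(o["clock"],2),"f",o["ft_force"].round(2),"w",round(o["grip_width"],3),"shift/50mm",(r.inv().apply(np.array(p)-o["position"])/.05).round(3),"tilt",r.apply([0,0,1]).round(4),manip.tip_reach)
E
python3 -c "
from h import *
go([.578,.109,.2])"
```

```text
pos [0.1779 0.5991 0.2454] t 0.6 f [-0.15 -0.4   0.44] w 1.001 shift/50mm [-10.461  -7.119   0.906] tilt [-0.e+00  1.e-04 -1.e+00] 0.014
```

```bash
python3 -m pendant '[[-0.8,-0.55,0,0,0,0,-1],[-1.6,-1.1,0,0,0,0,-1],[-2.4,-1.65,0,0,0,0,-1],[-3.2,-2.2,0,0,0,0,-1],[-4,-2.75,0,0,0,0,-1],[-4.8,-3.3,0,0,0,0,-1],[-5.6,-3.85,0,0,0,0,-1],[-6.4,-4.4,0,0,0,0,-1],[-7,-4.8,0,0,0,0,-1],[-7,-4.8,0,0,0,0,-1]]' 20 && python3 -c "
from h import *
go([.578,.109,.2])"
```

```text
clock: 1.85
position: [0.447, 0.2667, 0.2455]
ee_rot: [0.146, 0.989, -0.0, 0.0]
ft_force: [-0.4, 0.1, 1.0]
grip_width: 0.003
grasp_force: 0.0
pos [0.447  0.2667 0.2455] t 1.85 f [-0.44  0.08  0.96] w 0.003 shift/50mm [-3.421 -2.259  0.914] tilt [ 8.e-04 -3.e-04 -1.e+00] 0.014
```

```bash
python3 -m pendant '[[-0.8,-0.5,0,0,0,0,-1],[-1.6,-1.05,0,0,0,0,-1],[-2.4,-1.6,0,0,0,0,-1],[-3.1,-2.05,0,0,0,0,-1],[-3.42,-2.26,0.4,0,0,0,-1],[-3.42,-2.26,1.1,0,0,0,-1],[-3.42,-2.26,1.8,0,0,0,-1],[-3.42,-2.26,2.3,0,0,0,-1],[-3.42,-2.26,2.6,0,0,0,-1],[-3.42,-2.26,2.6,0,0,0,-1]]' && python3 - <<'E'
from h import *
go([.578,.109,.098])
for n in ["scene","side"]:
    c=manip.get_calibration(n); p,d=manip.camera(n); P=cloud(d,c)
    b=p[140:330,190:370] if n=="scene" else p[120:330,180:320]
    cv2.imwrite(f"pics/{n}_1.png",cv2.resize(b,None,fx=2.8,fy=2.8,interpolation=2)[...,::-1])
E
```

```text
clock: 3.1
position: [0.5763, 0.1129, 0.1147]
ee_rot: [0.144, 0.99, -0.0, -0.001]
ft_force: [-0.2, 0.0, 0.5]
grip_width: -0.001
grasp_force: 0.0
pos [0.5763 0.1129 0.1147] t 3.1 f [-0.16  0.04  0.48] w -0.001 shift/50mm [-0.055 -0.066  0.333] tilt [-1.5e-03 -2.0e-04 -1.0e+00] 0.014
```

View pics/scene_1.png

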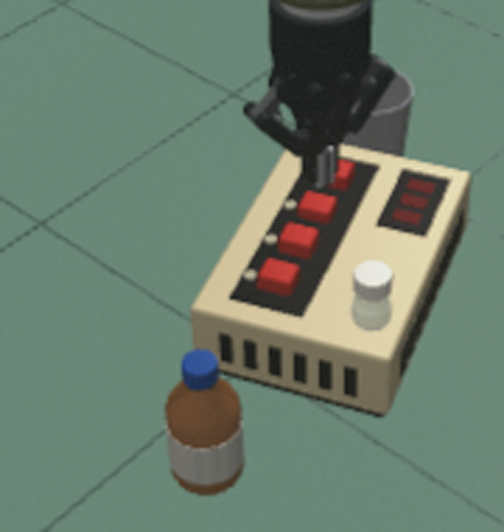

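View pics/side_1.png

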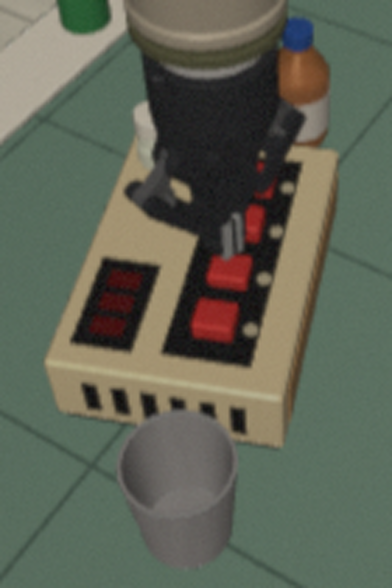

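The shut fingertips hang about 20 mm above key 2, with both neighbours clear. Next is a light tap: with the tip at 82.5 mm an up key pushes back about 2 N, and a latched one isn't touched.

```bash
python3 -m pendant '[[-0.05,-0.06,0.1,0,0,0,-1],[-0.05,-0.06,0.2,0,0,0,-1],[-0.05,-0.06,0.25,0,0,0,-1],[-0.05,-0.06,0.3,0,0,0,-1],[-0.05,-0.06,0.33,0,0,0,-1],[-0.05,-0.06,0.36,0,0,0,-1],[-0.05,-0.06,0.36,0,0,0,-1],[-0.05,-0.06,0.36,0,0,0,-1],[-0.05,-0.06,0.36,0,0,0,-1],[-0.05,-0.06,0.36,0,0,0,-1]]' && python3 -c "
from h import *
go([.578,.109,.0945])"
```

```text
clock: 4.45
position: [0.5785, 0.1088, 0.0974]
ee_rot: [0.144, 0.99, 0.0, 0.0]
ft_force: [0.2, 0.4, 0.6]
grip_width: 0.004
grasp_force: 0.0
pos [0.5785 0.1088 0.0974] t 4.45 f [0.19 0.42 0.6 ] w 0.004 shift/50mm [0.01  0.001 0.057] tilt [ 1.e-04  1.e-04 -1.e+00] 0.014
```

```bash
python3 -m pendant '[[0,0,0.01,0,0,0,-1],[0,0,0.02,0,0,0,-1],[0,0,0.03,0,0,0,-1],[0,0,0.03,0,0,0,-1],[0,0,0.03,0,0,0,-1],[0,0,0.03,0,0,0,-1],[0,0,0.03,0,0,0,-1],[0,0,0.03,0,0,0,-1],[0,0,0.03,0,0,0,-1],[0,0,0.03,0,0,0,-1]]'; python3 -m pendant '[[0,0,0.01,0,0,0,-1],[0,0,0.02,0,0,0,-1],[0,0,0.02,0,0,0,-1],[0,0,0.02,0,0,0,-1],[0,0,0.02,0,0,0,-1],[0,0,0.02,0,0,0,-1],[0,0,0.02,0,0,0,-1],[0,0,0.02,0,0,0,-1],[0,0,0.02,0,0,0,-1],[0,0,0.02,0,0,0,-1]]'
```

```text
clock: 5.7
position: [0.5784, 0.1088, 0.0958]
ee_rot: [0.144, 0.99, 0.0, 0.0]
ft_force: [0.1, 0.2, -0.1]
grip_width: 0.003
grasp_force: 0.0
clock: 6.95
position: [0.5785, 0.1088, 0.0948]
ee_rot: [0.144, 0.99, 0.0, 0.0]
ft_force: [0.3, 0.2, 1.0]
grip_width: -0.003
grasp_force: 1.1
```

At tip height 80.8 mm the force is about 1 N, where an up key would read about 2.5 N. Key 2 is the latched one, so I push it in slowly.

```bash
python3 -m pendant '[[0,0,0.01,0,0,0,-1],[0,0,0.02,0,0,0,-1],[0,0,0.03,0,0,0,-1],[0,0,0.04,0,0,0,-1],[0,0,0.05,0,0,0,-1],[0,0,0.06,0,0,0,-1],[0,0,0.07,0,0,0,-1],[0,0,0.08,0,0,0,-1],[0,0,0.08,0,0,0,-1],[0,0,0.08,0,0,0,-1]]'
```

```text
clock: 8.2
position: [0.5785, 0.1088, 0.0911]
ee_rot: [0.144, 0.99, 0.0, 0.0]
ft_force: [-1.9, -0.1, 5.9]
grip_width: 0.005
grasp_force: 3.3
```

```bash
python3 -m pendant '[[0,0,0.005,0,0,0,-1],[0,0,0.01,0,0,0,-1],[0,0,0.01,0,0,0,-1],[0,0,0.01,0,0,0,-1],[0,0,0.01,0,0,0,-1],[0,0,0.01,0,0,0,-1],[0,0,0.01,0,0,0,-1],[0,0,0.01,0,0,0,-1],[0,0,0.01,0,0,0,-1],[0,0,0.01,0,0,0,-1]]'
```

```text
clock: 9.45
position: [0.5785, 0.1089, 0.091]
ee_rot: [0.144, 0.99, 0.0, 0.0]
ft_force: [-3.8, -0.3, 12.1]
grip_width: 0.001
grasp_force: 5.4
```

The tip has stopped at 77.0 mm while the force rose to 12 N, so it's on the bottom stop. Now I let go, rise clear and back off toward the robot.

```bash
python3 -m pendant '[[0,0,-0.05,0,0,0,-1],[0,0,-0.15,0,0,0,-1],[0,0,-0.4,0,0,0,-1],[0,0,-1,0,0,0,-1],[0,0,-1.8,0,0,0,-1],[0,0,-2.6,0,0,0,-1],[0.9,0,-3,0,0,0,-1],[1.9,0,-3,0,0,0,-1],[2.8,0,-3,0,0,0,-1],[2.8,0,-3,0,0,0,-1]]' && python3 - <<'E'
from h import *
go([.578,.109,.2])
for n in ["scene","side"]:
    c=manip.get_calibration(n); p,d=manip.camera(n); P=cloud(d,c)
    hsv=cv2.cvtColor(p,cv2.COLOR_RGB2HSV)
    red=((hsv[...,0]<8)|(hsv[...,0]>172))&(hsv[...,1]>130)&(hsv[...,2]>60)&(d>0)&(P[...,2]>.077)&(P[...,2]<.09)
    k,l,s,cc=cv2.connectedComponentsWithStats(red.astype(np.uint8))
    for i in range(1,k):
        if s[i,4]>40: q=P[l==i];print(n,cc[i].round(1),s[i,4],q.mean(0).round(4),np.median(q[:,2]).round(4))
    b=p[60:330,190:370] if n=="scene" else p[60:330,150:370]
    cv2.imwrite(f"pics/{n}_2.png",cv2.resize(b,None,fx=2.2,fy=2.2,interpolation=2)[...,::-1])
E
```

```text
clock: 10.7
position: [0.4419, 0.1498, 0.241]
ee_rot: [0.142, 0.99, 0.001, -0.0]
ft_force: [0.4, 0.6, -0.6]
grip_width: 0.002
grasp_force: 0.0
pos [0.4419 0.1498 0.241 ] t 10.7 f [ 0.41  0.61 -0.64] w 0.002 shift/50mm [-2.841 -0.018  0.82 ] tilt [ 0.      0.0014 -1.    ] 0.014
scene [309.6 200.6] 104 [0.5656 0.1473 0.0831] 0.0837
scene [303.3 211.9] 106 [0.5807 0.1068 0.0835] 0.0841
scene [296.4 224.5] 119 [0.5964 0.0653 0.0834] 0.084
scene [289.2 237.4] 127 [0.6116 0.0242 0.0835] 0.0839
side [271.  182.7] 132 [0.6059 0.0296 0.0823] 0.0826
side [266.4 198.4] 150 [0.5905 0.0707 0.0823] 0.0827
side [261.6 215. ] 158 [0.5752 0.1115 0.0825] 0.0828
side [256.3 233.3] 182 [0.5598 0.1526 0.0824] 0.0826
```

View pics/scene_2.png

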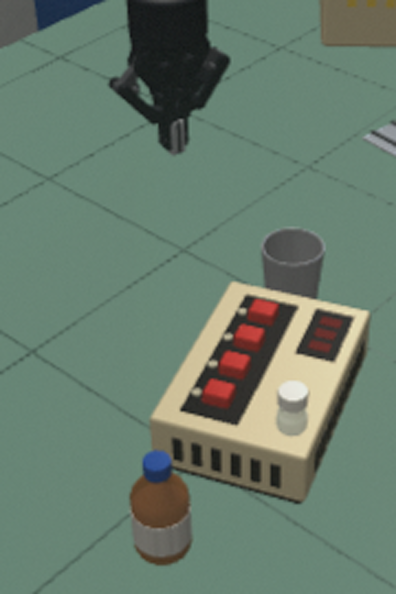

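The picture shows the gripper clear of everything at (178,140). All four keys, from (263,311) to (218,392), measure level within 0.4 mm in both views, and the beaker, bottle and vial stand where they were.

```bash
python3 -c "
from workcell import manip
print(manip.hand_in())"
```

```text
the job is handed in; nothing more can be done
None
```

Key 2 was the latched one: I pushed it to its stop and let go, all four keys now measure level, the beaker, bottle and vial look unmoved, and the job is handed in (no verdict was returned).

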